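Unload and unlatch a specimen loading arm and hold it open

ROBOT

A 6-joint arm with a two-finger parallel gripper is mounted at the origin on a cart in front of the work surface, level with it; the furniture and walls round the work are solid. World frame = base frame: x ahead of the robot, y to its left, z up, the work surface at z = 0. Lengths are in m, angles in rad, forces in N, time in s.
With the tool pointing down it reaches from about 0.35 to 0.775 m from the base axis. Payload 5.5 kg.
Tool frame: the origin (TCP) lies at the very end of the fingers, on their centre line; the grasp point (between the pads) lies env.hold_point_z behind it (env.hold_point_z is the distance from the TCP to the grasp point, in m); z points along the fingers, y is the line along which they close (so a half turn about z gives the same grasp; the last joint's range is limited). The gripper opens to 85 mm and grips with 20 to 120 N. Pads are 22 mm wide; open, the fingers measure 114 mm over their backs; the gripper's body (76 mm by 85 mm) begins 54 mm behind the grasp point. The pads swing forward as they close: fully open they stand 13 mm farther back than shut.
Start: joints at [1.166, 0.313, 0.046, 1.304, 0, 1.431], TCP at [0.151, 0.555, 0.231] pointing down, gripper open.
Joint ranges: [-2.76, 2.76], [-0.86, 1.69], [-1.03, 1.26], [-2.2, 2.34], [-1.47, 1.5], [-3.14, 3.14]. Speed limits (rad/s): [2.57, 2.57, 3.14, 3.14, 3.14, 3.14].

INTERFACE

Orientations are given as a unit quaternion [w, x, y, z].
In Python, from workcell import env gives the robot as it stands.
- The arm moves only by the tool carry_out, never from a script. Its argument "steps" is a list of rows, each a list of 3 entries, a list of its own where there are three numbers: the turn, a rotation vector about the tool's x, y, z in degrees, then the shift along the tool's x, y, z in cm, then the closure in counts, from 0 (fully open) to 255 (shut). A call has exactly 8 rows; each row is the pose to reach, as a shift and turn from the pose commanded when the call began, along the tool's axes at that moment; what a row does not reach only later rows make up. A row lasts 1/8 s, in which the tool goes at most 62.5 mm and 10.7 degrees, less where a joint would pass 70% of its speed; a pose out of reach is approached as far as the arm can. A call with a gripper value outside its range is refused whole. The fingers move at their own pace and stop on an object; "force" is the grip in N (left out, the last holds). Time passes only in rows, so rows that repeat a pose let the fingers close, or fill a call up. It gives the time, the measured TCP pose, the force, the opening and the grip force at its end, in the units of the state.
- env.get_state(): the state, without advancing time (a new reading comes with each control period).
- env.read_camera(name): name is "scene" or "top"; returns (picture, depth): 384x512x3 uint8, red, green, blue; 384x512 float32, m along the optical axis (not along the pixel's ray), 0 where there is no reading.
- env.get_calibration(name): a dict with "fx", "fy", "cx", "cy" (pixels), "D" ([k1, k2, p1, p2, k3] as OpenCV has them; the pictures are not rectified), "origin" and "orientation" of the camera in the world. Camera axes: x right, y up, looking along -z (the intrinsics and any distortion apply to the point x, -y, -z); pixel columns grow to the right and rows downward; lengths in m; the calibration is good to about 2 mm. A picture is of the moment at which its call begins. get_calibration takes no time and is no camera call.
- env.hand_in(): hands the job in; it is judged then, once.
The state is a dict: "clock": time; "joint_pos": joint angles; "qvel": joint speeds; "tau": joint torques, N m; "tcp_pos": TCP position; "orientation": TCP orientation; "wrist_force": force on the tool from outside, world axes, zero at the start; "ft_torque": the same for the moment, N m; "finger_gap": finger opening in m; "grip_force": force on a finger pad.
Only numpy, scipy, OpenCV 4.12 (cv2) and the standard library are available. Lean on these libraries where they do the work, as an engineer would, in place of code of your own. Each camera call takes 0.05 s, during which the arm holds its last target. There are 200 camera calls.

TASK

Open the specimen loading fixture for a colleague: first slide the poise weight along the loading arm towards the hinge until its centre lines up with the little index clip beside the arm (do not touch the clip). Then pull the spring latch on the arm's tip fully aside, lift the arm off the ball stud until its tip is at least 6 cm above where it was, and finish while still holding the arm up there with the gripper, leaving the poise at the clip, the specimen in its nest and the other things on the bench alone.

Things in the scene. Friction and masses are not known exactly. Their poses are not given: they have to be found in the camera images.
- fixture: Loading fixture, fixed to the bench: grey base plate 280 x 100 mm, top face 14 mm up. Origin: centre of its underside, on the bench. +x runs from the ball stud (at x -90 mm) to the hinge (at x +120 mm), roughly away from the robot, turned 8 to 49 degrees to its left; +y is to the left of that, z up.
- hinge_point (a point): Point on the arm's hinge axis, mid-width, 78 mm above the bench; the axis runs along the fixture's y. It does not move.
- hold_arm (a joint): Angle of the loading arm, rad: 0 level (lower stop), growing as the tip rises, stop at 1.0. The tip is 210 mm from the hinge axis: 0.29 rad lifts it 6 cm. It falls back if let go (3 to 4 N at the latch tab holds it). Until the latch is pulled, its bolt under the ball leaves only about 1.5 mm play.
- latch_tab (a point): Centre of the latch's upright steel thumb tab on top of the hood, on the arm's centre line, 118 mm above the bench when level. Tab 20 mm along the arm, 12 mm across, 36 mm high (100 to 136 mm), free all round; pinch it across the arm, and the arm can be lifted by it. Moves with the latch and the arm.
- latch (a joint): Travel of the latch in m: 0 home (bolt under the ball), growing as the tab is pulled towards the fixture's +y (left); stop at 0.016; the bolt is clear of the ball from about 0.007 on. Spring: 3 N at home, 7 N at the stop; it springs back when let go.
- poise_knob (a point): Centre of the round upright steel knob on top of the poise (a steel block 40 x 44 mm astride the arm), level arm: 118 mm above the bench. Knob 18 mm in diameter, 36 mm high (from 100 to 136 mm), on the poise's centre. Its axes are those of the arm (level: of the fixture).
- poise (a joint): Position of the poise along the arm in m, growing towards the hinge (fixture +x), stops at 0 and 0.11; at 0 the knob is 155 mm from the hinge axis. It starts at the latch end of the track. Friction about 3 N; it stays where it is left.
- index_clip: Small aluminium clip (10 mm along the arm, 14 x 14 mm) on a thin rail at the arm's right (-y) side, a thin dark ridge across it. Origin: its centre, 31 mm right of the arm's centre line, 78 mm above the bench; x along the arm to the hinge. Marks where the poise's centre shall stand: 15 to 100 mm nearer the hinge than the poise starts. Not to be touched.
- specimen: Black cylindrical specimen mount, 30 mm diameter, 18 mm high, lying in a ring nest on the base plate under the arm's pressure foot; origin at its underside. Leave it there.
- eyepiece: Black spare eyepiece standing on the bench to the right of the fixture, 36 mm diameter, 57 mm high; origin at its underside. Bystander. Close behind it, right of and beyond the fixture (from about x 0.62 m on, y -0.15 to 0.2 m), stands a large tall microscope, fixed: come from the robot's right side high or close to the robot, at x under 0.4 m.
- kitchen_timer: White timer on the bench to the right of the fixture, 60 x 70 x 23 mm; origin at its underside. Bystander.
- clay: Olive block of modelling clay on the bench to the left of the fixture, 45 x 70 x 22 mm; origin at its underside. Bystander.
- coupler (a point): The arm is a steel bar 16 mm wide, 14 mm high, level at 78 mm above the bench. It ends in a grey hood 46 x 46 mm over the ball (top 92 mm above the bench). This point: in the hood at the ball's centre, 70 mm above the bench, 210 mm from the hinge axis; it rises with the arm.

How it is judged:
By the outcome, as a careful person would: the job done as asked, in the order asked, and still so for the second after the job is handed in, while the arm keeps its last pose, push and grip.
It also fails if it takes over 54 s, if anything falls off the work surface, if the arm or the gripper's body presses on something with over 40 N, if the wrist force passes 120 N, or if a joint passes its speed limit or range.

## Working session

There is one attempt and no reset: what is moved stays moved. The work goes in short steps, Python scripts to look and compute and a tool call to move; the robot and the scene stay as the last step left them, time stands still between calls to the robot, and variables do not carry over. Pictures are saved under pics/ and viewed, at most 10 in all, crops included, and the job is handed in when it is done.

Besides the shell and the picture viewer there is one more tool, called after "Call:" as name(argument=value, ...) on one line, values as JSON. carry_out: Moves the arm, as the interface text tells. Its arguments: {"type":"object","properties":{"steps":{"type":"array","items":{"type":"array"}},"force":{"type":"number"}},"required":["steps"]}

```bash
mkdir -p pics; ls
python3 - <<'E'
from workcell import env
import cv2,numpy as np
s=env.get_state()
print({k:np.round(v,3) for k,v in s.items()}, env.hold_point_z)
for n in("scene","top"):
    p,d=env.read_camera(n); cv2.imwrite(f"pics/{n}0.png",p[...,::-1]); np.savez(f"pics/{n}0.npz",p=p,d=d)
    print(n,env.get_calibration(n),(d>0).mean())
E
```

```text
pics
{'clock': np.float64(0.0), 'joint_pos': array([1.166, 0.314, 0.045, 1.304, 0.   , 1.431]), 'qvel': array([ 0.   ,  0.001, -0.001, -0.   ,  0.003,  0.001]), 'tau': array([ 1.0000e-03, -4.8062e+01,  2.9853e+01,  1.9000e-02, -0.0000e+00,
        0.0000e+00]), 'tcp_pos': array([0.15 , 0.554, 0.23 ]), 'orientation': array([-0.   ,  0.132,  0.991, -0.001]), 'wrist_force': array([ 0.246, -0.03 , -0.56 ]), 'ft_torque': array([-0.023, -0.05 , -0.011]), 'grip_force': np.float64(0.0), 'finger_gap': np.float64(0.086)} 0.0187
scene {'fx': 407.5801686445263, 'fy': 407.5801686445263, 'cx': 257.823876353128, 'cy': 190.63818891110552, 'D': array([0.02880876, 0.        , 0.        , 0.        , 0.        ]), 'origin': array([ 0.17209206, -0.39665687,  0.56478019]), 'orientation': array([ 0.85904188,  0.45947476, -0.11191221, -0.19597358])} 0.9960225423177084
top {'fx': 457.29507603023245, 'fy': 457.29507603023245, 'cx': 254.16862925619492, 'cy': 184.57471046437988, 'D': array([-0.14538202,  0.        ,  0.        ,  0.        ,  0.        ]), 'origin': array([0.43930345, 0.22963384, 1.08201134]), 'orientation': array([ 0.71420893,  0.02086137, -0.0273876 , -0.69908535])} 0.9960784912109375
```

View pics/scene0.png

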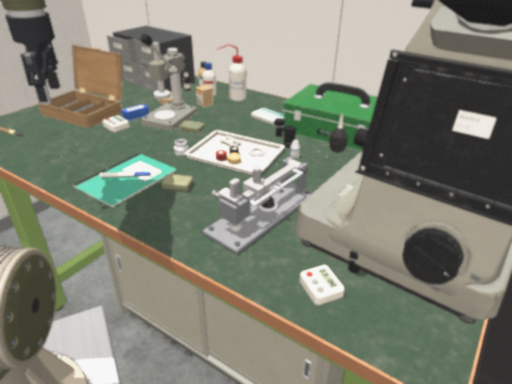

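View pics/top0.png

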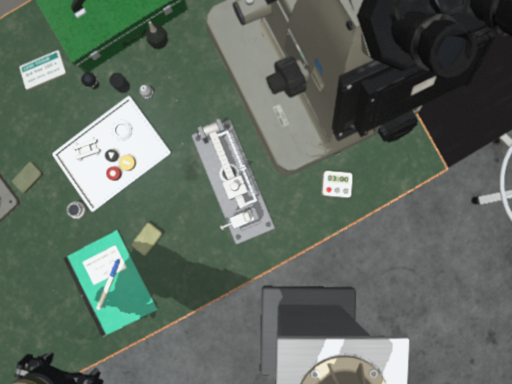

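The scene view shows the fixture at about (258,205). In the top view it runs from the latch end at (243,222) to the hinge at (212,130), with the poise at about (234,183). Next I'll zoom in on both.

Run:
```python
import cv2,numpy as np
a=np.load("pics/top0.npz")['p'][110:250,180:290]; b=np.load("pics/scene0.npz")['p'][145:255,195:315]
a=cv2.resize(a,None,fx=4.2,fy=4.2,interpolation=cv2.INTER_CUBIC)
b=cv2.resize(b,None,fx=5,fy=5,interpolation=cv2.INTER_CUBIC)
cv2.imwrite("pics/c1.png",a[...,::-1]);cv2.imwrite("pics/c2.png",b[...,::-1])
```

```text
(no output)
```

View pics/c1.png

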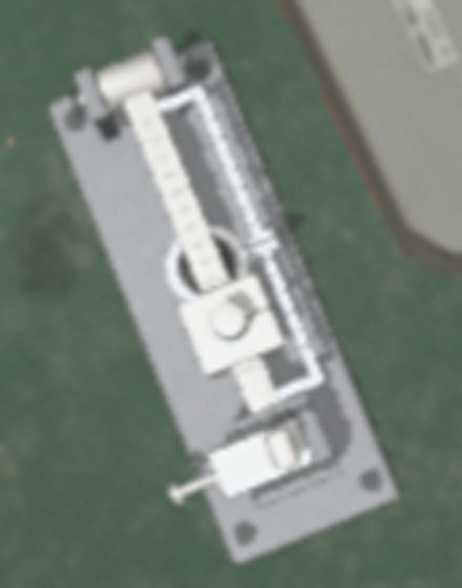

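View pics/c2.png

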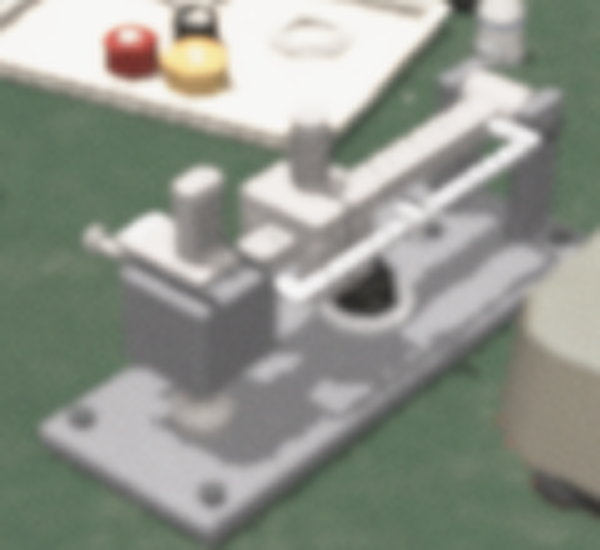

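The crops show these points, in crop pixels:

| Feature | Top crop | Scene crop |
|---|---|---|
| Knob top | (230,318) | (311,118) |
| Tab top | (289,445) | (198,178) |
| Clip | (263,243) | (410,210) |
| Plate corners | (52,105), (212,45), (397,495), (238,562) | not read |

Now I'll triangulate them.

```bash
cat > h.py <<'E'
from workcell import env
import cv2,numpy as np
from scipy.spatial.transform import Rotation as R
def ray(n,uv):
    c=env.get_calibration(n); K=np.array([[c['fx'],0,c['cx']],[0,c['fy'],c['cy']],[0,0,1]])
    x,y=cv2.undistortPoints(np.array([[uv]],float),K,c['D'])[0,0]
    q=c['orientation']; return np.array(c['origin']),R.from_quat([*q[1:],q[0]]).apply([x,-y,-1])
def plane(n,uv,z):
    o,d=ray(n,uv); return o+d*(z-o[2])/d[2]
def tri(u1,u2,n1="top",n2="scene"):
    o,d=ray(n1,u1);p,e=ray(n2,u2)
    t=np.linalg.lstsq(np.c_[d,-e],p-o,rcond=None)[0]; a=o+d*t[0];b=p+e*t[1]
    return (a+b)/2,np.linalg.norm(a-b)
def c1(x,y): return ((x+.5)/4.2-.5+180,(y+.5)/4.2-.5+110)
def c2(x,y): return ((x+.5)/5-.5+195,(y+.5)/5-.5+145)
E
python3 - <<'E'
from h import *
np.set_printoptions(precision=4,suppress=True)
for n,a,b in (("knob",(230,318),(311,118)),("tab",(289,445),(198,178)),("clip",(263,243),(410,210)),("hinge",(131,75),(495,88))): print(n,*tri(c1(*a),c2(*b)))
C=np.array([plane("top",c1(*p),.014) for p in((52,105),(212,45),(397,495),(238,562))]);print(C)
ctr=C.mean(0);ax=(C[0]+C[1]-C[2]-C[3])[:2];ax/=np.linalg.norm(ax);print(ctr,ax,np.degrees(np.arctan2(ax[1],ax[0])),np.linalg.norm(C[0]-C[3]),np.linalg.norm(C[1]-C[0]))
ay=np.array([-ax[1],ax[0]])
for n,p,z in(("knob",(230,318),.136),("tab",(289,445),.136),("clip",(263,243),.085),("hinge",(131,75),.087)):
    w=plane("top",c1(*p),z); d=(w-ctr)[:2]; print(n,w,d@ax,d@ay)
E
```

```text
knob [0.5004 0.2634 0.1323] 0.0032196993212037887
tab [0.4372 0.2331 0.1366] 0.005381521941918358
clip [0.5426 0.2491 0.0832] 0.004595593123763538
hinge [0.6284 0.3211 0.0867] 0.007028878876643261
[[0.6277 0.3701 0.014 ]
 [0.6638 0.2808 0.014 ]
 [0.4132 0.1719 0.014 ]
 [0.3743 0.2592 0.014 ]]
[0.5197 0.2705 0.014 ] [0.9166 0.3998] 23.566791603756077 0.27652302170153487 0.09631837396603839
knob [0.5016 0.2626 0.136 ] -0.019815092370505896 -2.7079776683503237e-05
tab [0.4397 0.2321 0.136 ] -0.08877540330597948 -0.0031992545151829695
clip [0.5445 0.2481 0.085 ] 0.013745536884904517 -0.03047195942633049
hinge [0.6315 0.3194 0.087 ] 0.1220369396865088 0.00015263160754575608
```

```bash
cat >> h.py <<'E'
YAW=np.radians(23.6)
def goto(target,yaw=YAW,tilt=0):
    """shift (cm, tool axes) and turn (deg) from the present pose; tool y along fixture +y, z down"""
    s=env.get_state(); q=s['orientation']; r=R.from_quat([*q[1:],q[0]])
    t=R.from_euler('z',yaw)*R.from_euler('y',tilt)*R.from_matrix(np.diag([-1.,1,-1]))
    print('t',round(float(s['clock']),2),'tcp',np.round(s['tcp_pos'],4),'F',np.round(s['wrist_force'],1),'gap',round(float(s['finger_gap']),4))
    print('turn',np.round(np.degrees((r.inv()*t).as_rotvec()),1),'shift cm',np.round(r.inv().apply(np.array(target)-s['tcp_pos'])*100,2),'axes\n',np.round(r.as_matrix(),3))
E
python3 -c "
from h import *
goto((.501,.263,.18))"
```

```text
t 0.1 tcp [0.1503 0.5545 0.2305] F [ 0.6  0.3 -1. ] gap 0.0852
turn [ -0.1  -0.  -38.8] shift cm [-41.48 -18.95   5.07] axes
 [[-0.965  0.262 -0.001]
 [ 0.262  0.965 -0.002]
 [ 0.    -0.002 -1.   ]]
```

Call:
carry_out(steps=[[[0, 0, -5], [-5.2, -2.4, 0], 0], [[0, 0, -10], [-10.4, -4.7, 0], 0], [[0, 0, -15], [-15.6, -7.1, 0], 0], [[0, 0, -20], [-20.7, -9.5, 0], 0], [[0, 0, -25], [-25.9, -11.8, 0.5], 0], [[0, 0, -30], [-31.1, -14.2, 1], 0], [[0, 0, -35], [-36.3, -16.6, 1.5], 0], [[0, 0, -38.8], [-41.5, -19, 2], 0]], force=40)

```text
clock: 1.1
tcp_pos: [0.5023, 0.2615, 0.2108]
orientation: [-0.0, -0.206, 0.979, 0.0]
wrist_force: [-0.3, 0.7, 0.0]
finger_gap: 0.0849
grip_force: 0.0
```

```bash
python3 -c "
from h import *
goto((.501,.263,.106))
p,d=env.read_camera('top'); q,_=env.read_camera('scene')
cv2.imwrite('pics/a1.png',np.hstack([cv2.resize(p[110:250,180:290],(400,509)),cv2.resize(q[110:255,195:315],(400,483+26))])[...,::-1])"
```

```text
t 1.1 tcp [0.5023 0.2615 0.2108] F [-0.3  0.7  0. ] gap 0.0849
turn [ 0.  -0.   0.2] shift cm [ 0.06  0.19 10.48] axes
 [[-0.915 -0.403 -0.001]
 [-0.403  0.915  0.   ]
 [ 0.     0.    -1.   ]]
```

View pics/a1.png

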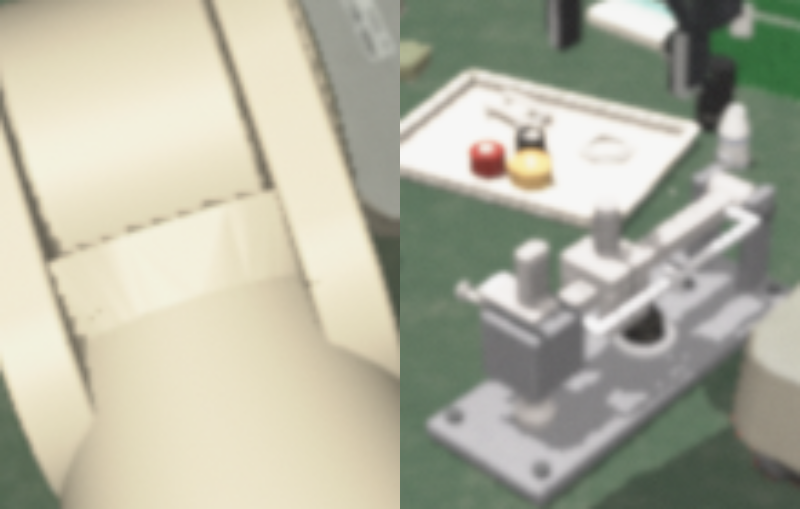

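The top view is now blocked by the arm. In the scene view the fingers, at about (565,20) and (685,65), straddle the knob at (607,210). I'll go down and close.

Call:
carry_out(steps=[[[0, 0, 0], [0.05, 0.2, 3], 0], [[0, 0, 0], [0.05, 0.2, 6], 0], [[0, 0, 0], [0.05, 0.2, 8.5], 0], [[0, 0, 0], [0.05, 0.2, 10.4], 0], [[0, 0, 0], [0.05, 0.2, 10.4], 120], [[0, 0, 0], [0.05, 0.2, 10.4], 220], [[0, 0, 0], [0.05, 0.2, 10.4], 255], [[0, 0, 0], [0.05, 0.2, 10.4], 255]], force=30)

```text
clock: 2.2
tcp_pos: [0.5009, 0.2642, 0.1084]
orientation: [0.001, -0.205, 0.979, -0.001]
wrist_force: [-1.2, -0.7, 2.3]
finger_gap: 0.0172
grip_force: 30.0
```

```bash
python3 -c "
from h import *
goto((.501,.263,.106))
p,d=env.read_camera('top'); q,_=env.read_camera('scene')
cv2.imwrite('pics/a2.png',np.hstack([cv2.resize(p[110:250,180:290],(400,509)),cv2.resize(q[110:255,195:315],(400,483+26))])[...,::-1])"
```

```text
t 2.2 tcp [0.5009 0.2642 0.1084] F [-1.2 -0.7  2.3] gap 0.0172
turn [-0.1  0.1  0. ] shift cm [ 0.04 -0.11  0.24] axes
 [[-0.916 -0.4    0.002]
 [-0.4    0.916 -0.001]
 [-0.002 -0.002 -1.   ]]
```

Call:
carry_out(steps=[[[0, 0, 0], [-0.3, 0, 0], 255], [[0, 0, 0], [-0.8, 0, 0], 255], [[0, 0, 0], [-1.4, 0, 0], 255], [[0, 0, 0], [-2, 0, 0], 255], [[0, 0, 0], [-2.6, 0, 0], 255], [[0, 0, 0], [-3.1, 0, 0], 255], [[0, 0, 0], [-3.3, 0, 0], 255], [[0, 0, 0], [-3.3, 0, 0], 255]])

```text
clock: 3.3
tcp_pos: [0.5309, 0.2774, 0.1084]
orientation: [0.001, -0.204, 0.979, -0.0]
wrist_force: [0.1, -3.6, 6.9]
finger_gap: 0.0171
grip_force: 30.4
```

```bash
python3 -c "
from h import *
goto((.5009+.0333*.9166,.2642+.0333*.4,.1084))"
```

```text
t 3.3 tcp [0.5309 0.2774 0.1084] F [ 0.1 -3.6  6.9] gap 0.0171
turn [-0.1  0.1 -0. ] shift cm [-0.05 -0.01 -0.  ] axes
 [[-0.916 -0.4    0.001]
 [-0.4    0.916 -0.   ]
 [-0.001 -0.001 -1.   ]]
```

Call:
carry_out(steps=[[[0, 0, 0], [0, 0, 0], 100], [[0, 0, 0], [0, 0, 0], 0], [[0, 0, 0], [0, 0, 0], 0], [[0, 0, 0], [0, 0, -2.5], 0], [[0, 0, 0], [0, 0, -5], 0], [[0, 0, 0], [0, 0, -8], 0], [[0, 0, 0], [2, 4, -10], 0], [[0, 0, 0], [5, 8, -11], 0]])

```text
clock: 4.3
tcp_pos: [0.4528, 0.332, 0.2184]
orientation: [0.001, -0.204, 0.979, 0.001]
wrist_force: [0.2, 1.7, -0.1]
finger_gap: 0.0857
grip_force: 0.0
```

Call:
carry_out(steps=[[[0, 0, 0], [3, 4, 0], 0], [[0, 0, 0], [7, 8, 0], 0], [[0, 0, 0], [10, 13, 0], 0], [[0, 0, 0], [13, 18, 0], 0], [[0, 0, 0], [15, 22, 0], 0], [[0, 0, 0], [15, 22, 0], 0], [[0, 0, 0], [15, 22, 0], 0], [[0, 0, 0], [15, 22, 0], 0]])

```text
clock: 5.3
tcp_pos: [0.2277, 0.4719, 0.2172]
orientation: [-0.0, -0.204, 0.979, -0.0]
wrist_force: [-0.3, -0.7, 0.1]
finger_gap: 0.0856
grip_force: 0.0
```

```bash
python3 -c "
from h import *
print(env.get_state()['tcp_pos'])
p=np.mean([env.read_camera('top')[0].astype(float) for _ in range(4)],0).astype('uint8'); q=env.read_camera('scene')[0]
cv2.imwrite('pics/a3.png',np.hstack([cv2.resize(p[110:250,180:290],None,fx=4.2,fy=4.2,interpolation=2)[:550],cv2.resize(q[145:255,235:300],None,fx=5,fy=5,interpolation=2)])[...,::-1])"
```

```text
[0.22770894 0.47193937 0.21718349]
```

View pics/a3.png

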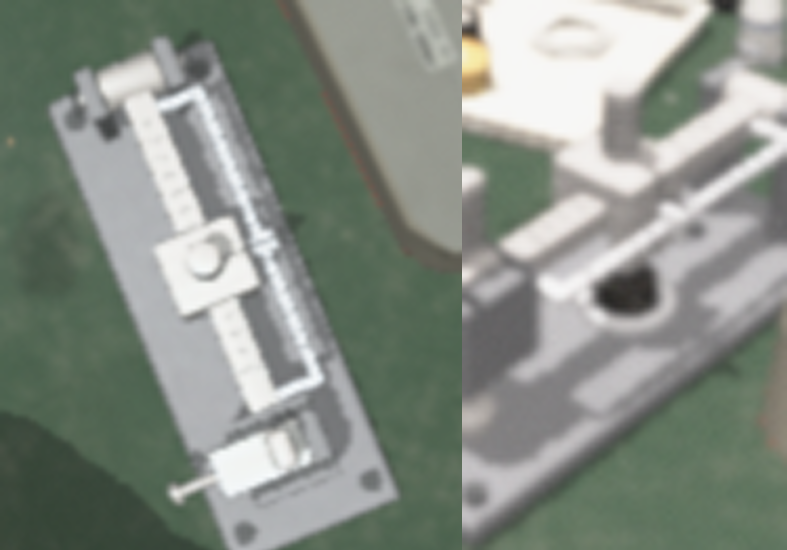

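The poise block's top corners are at about (153,251), (236,216), (261,278) and (180,315). The knob top is at (206,256) and the clip at (264,244).

```bash
python3 -c "
from h import *
np.set_printoptions(precision=4,suppress=True)
C=np.array([plane('top',c1(*p),.014) for p in((52,105),(212,45),(397,495),(238,562))]).mean(0)
ax=np.array([np.cos(YAW),np.sin(YAW)]);ay=np.array([-ax[1],ax[0]])
for n,p,z in(('knob',(206,256),.136),('blk',(207.5,265),.1),('clip',(264,244),.085),('clipbot',(264,244),.08),('tab',(289,445),.136)):
    w=plane('top',c1(*p),z);d=(w-C)[:2];print(n,w,d@ax,d@ay)
sc=lambda x,y:((x-462+.5)/5-.5+235,(y+.5)/5-.5+145)
k=tri(c1(206,256),sc(622,92));c=tri(c1(264,244),sc(673,211));print(k,c,(k[0]-c[0])[:2]@ax)
goto((.4385,.2325,.18))
"
```

```text
knob [0.5321 0.2752 0.136 ] 0.013163887991090448 -0.0006539042275456377
blk [0.531 0.276 0.1  ] 0.012499668911952717 0.0005588440553083756
clip [0.544  0.2475 0.085 ] 0.013044215601698295 -0.030763607563497903
clipbot [0.5445 0.2476 0.08  ] 0.013561357152952008 -0.030891553425729832
tab [0.4397 0.2321 0.136 ] -0.0887772426693075 -0.0031478001250265434
(array([0.5307, 0.2763, 0.1309]), np.float64(0.0042222214496601546)) (array([0.5424, 0.2485, 0.0832]), np.float64(0.003966770460791743)) 0.00038194761041537146
t 5.55 tcp [0.2275 0.4721 0.2173] F [0.4 0.3 0.4] gap 0.0853
turn [ 0.   0.  -0.1] shift cm [ -9.77 -30.4    3.73] axes
 [[-0.917 -0.399  0.   ]
 [-0.399  0.917  0.   ]
 [-0.     0.    -1.   ]]
```

The poise is at the clip to within about 0.5 mm. Next is the tab.

Call:
carry_out(steps=[[[0, 0, 0], [-1.8, -5.5, 0], 0], [[0, 0, 0], [-3.6, -11, 0], 0], [[0, 0, 0], [-5.4, -16.5, 0], 0], [[0, 0, 0], [-7.2, -22, 0], 0], [[0, 0, 0], [-8.8, -27, 0], 0], [[0, 0, 0], [-9.8, -30.2, 0], 0], [[0, 0, 0], [-9.8, -30.2, 0], 0], [[0, 0, 0], [-9.8, -30.2, 0], 0]])

```text
clock: 6.55
tcp_pos: [0.4374, 0.2351, 0.2173]
orientation: [-0.0, -0.204, 0.979, 0.0]
wrist_force: [-0.2, 0.1, -0.0]
finger_gap: 0.0852
grip_force: 0.0
```

```bash
python3 -c "
from h import *
goto((.438,.235,.107))"
```

```text
t 6.55 tcp [0.4374 0.2351 0.2173] F [-0.2  0.1 -0. ] gap 0.0852
turn [ 0. -0. -0.] shift cm [-0.05 -0.04 11.03] axes
 [[-0.916 -0.4   -0.   ]
 [-0.4    0.916  0.   ]
 [ 0.     0.    -1.   ]]
```

Call:
carry_out(steps=[[[0, 0, 0], [0, 0, 3], 0], [[0, 0, 0], [0, 0, 6], 0], [[0, 0, 0], [0, 0, 9], 0], [[0, 0, 0], [0, 0, 11], 0], [[0, 0, 0], [0, 0, 11], 120], [[0, 0, 0], [0, 0, 11], 220], [[0, 0, 0], [0, 0, 11], 255], [[0, 0, 0], [0, 0, 11], 255]], force=60)

```text
clock: 7.55
tcp_pos: [0.4381, 0.2357, 0.1082]
orientation: [0.001, -0.205, 0.979, 0.001]
wrist_force: [-5.5, 9.5, 7.2]
finger_gap: 0.0127
grip_force: 6.9
```

```bash
python3 -c "
from h import *
goto((.438,.235,.107))"
```

```text
t 7.55 tcp [0.4381 0.2357 0.1082] F [-5.5  9.5  7.2] gap 0.0127
turn [0.  0.1 0. ] shift cm [ 0.04 -0.06  0.12] axes
 [[-0.916 -0.401  0.001]
 [-0.401  0.916  0.001]
 [-0.002  0.001 -1.   ]]
```

Call:
carry_out(steps=[[[0, 0, 0], [0, 0, 0], 255], [[0, 0, 0], [0, 0.3, 0], 255], [[0, 0, 0], [0, 0.6, 0], 255], [[0, 0, 0], [0, 0.9, 0], 255], [[0, 0, 0], [0, 1.2, 0], 255], [[0, 0, 0], [0, 1.5, 0], 255], [[0, 0, 0], [0, 1.7, 0], 255], [[0, 0, 0], [0, 1.7, 0], 255]], force=60)

```text
clock: 8.55
tcp_pos: [0.4323, 0.2491, 0.1084]
orientation: [0.001, -0.204, 0.979, -0.002]
wrist_force: [1.1, -7.1, 6.4]
finger_gap: 0.011
grip_force: 61.3
```

```bash
python3 -c "
from h import *
goto((.438,.235,.107))"
```

```text
t 8.55 tcp [0.4323 0.2491 0.1084] F [ 1.1 -7.1  6.4] gap 0.011
turn [-0.3  0.1 -0. ] shift cm [ 0.04 -1.52  0.14] axes
 [[-0.917 -0.4    0.003]
 [-0.4    0.917 -0.004]
 [-0.002 -0.005 -1.   ]]
```

Call:
carry_out(steps=[[[0, 0, 0], [0, 0.1, 0], 255], [[0, 0, 0], [0, 0.15, 0], 255], [[0, 0, 0], [0, 0.2, 0], 255], [[0, 0, 0], [0, 0.25, 0], 255], [[0, 0, 0], [0, 0.3, 0], 255], [[0, 0, 0], [0, 0.3, 0], 255], [[0, 0, 0], [0, 0.3, 0], 255], [[0, 0, 0], [0, 0.3, 0], 255]])

```text
clock: 9.55
tcp_pos: [0.4313, 0.2513, 0.1084]
orientation: [0.001, -0.204, 0.979, -0.003]
wrist_force: [1.4, -7.8, 5.9]
finger_gap: 0.0112
grip_force: 61.3
```

```bash
python3 -c "
from h import *
C=np.array([.5309,.2774]);ax=np.array([np.cos(YAW),np.sin(YAW)])
H=C+ax*(.12-.0131); s=env.get_state(); goto(s['tcp_pos'])
d=(s['tcp_pos'][:2]-H)@ax; h=s['tcp_pos'][2]-.078; print('x,z rel hinge',d,h,'Fy',s['wrist_force'][:2]@[-ax[1],ax[0]])
for a in (.03,.06,.1,.15,.2,.25,.3,.34,.38):
    x=d*np.cos(a)+h*np.sin(a); z=-d*np.sin(a)+h*np.cos(a); print(a,round(np.degrees(a),1),'tool x,z cm',round(-(x-d)*100,2),round(-(z-h)*100,2))
"
```

```text
t 9.55 tcp [0.4313 0.2513 0.1084] F [ 1.4 -7.8  5.9] gap 0.0112
turn [-0.3  0.1 -0.1] shift cm [0. 0. 0.] axes
 [[-0.917 -0.399  0.004]
 [-0.399  0.917 -0.005]
 [-0.002 -0.006 -1.   ]]
x,z rel hinge -0.20859467014699026 0.030354327015052945 Fy -7.719036339105401
0.03 1.7 tool x,z cm -0.1 -0.62
0.06 3.4 tool x,z cm -0.22 -1.25
0.1 5.7 tool x,z cm -0.41 -2.07
0.15 8.6 tool x,z cm -0.69 -3.08
0.2 11.5 tool x,z cm -1.02 -4.08
0.25 14.3 tool x,z cm -1.4 -5.07
0.3 17.2 tool x,z cm -1.83 -6.03
0.34 19.5 tool x,z cm -2.21 -6.78
0.38 21.8 tool x,z cm -2.61 -7.52
```

Call:
carry_out(steps=[[[0, 0, 0], [0, 0.1, 0], 255], [[0, 0, 0], [0, 0.15, 0], 255], [[0, 0, 0], [0, 0.2, 0], 255], [[0, 0, 0], [0, 0.25, 0], 255], [[0, 0, 0], [0, 0.3, 0], 255], [[0, 0, 0], [0, 0.3, 0], 255], [[0, 0, 0], [0, 0.3, 0], 255], [[0, 0, 0], [0, 0.3, 0], 255]])

```text
clock: 10.55
tcp_pos: [0.4312, 0.2517, 0.1083]
orientation: [0.002, -0.203, 0.979, -0.005]
wrist_force: [4.5, -16.7, 6.3]
finger_gap: 0.0109
grip_force: 61.5
```

The latch is at its stop: the side force jumped to 17 N with almost no further travel. I'll lift along the hinge arc.

Call:
carry_out(steps=[[[0, 0, 0], [0, -0.1, 0], 255], [[0, 0.8, 0], [-0.05, -0.1, -0.3], 255], [[0, 1.7, 0], [-0.1, -0.1, -0.62], 255], [[0, 3.4, 0], [-0.22, -0.1, -1.25], 255], [[0, 5.7, 0], [-0.41, -0.1, -2.07], 255], [[0, 7.1, 0], [-0.55, -0.1, -2.57], 255], [[0, 8.6, 0], [-0.69, -0.1, -3.08], 255], [[0, 8.6, 0], [-0.69, -0.1, -3.08], 255]])

```text
clock: 11.55
tcp_pos: [0.4372, 0.2541, 0.1379]
orientation: [-0.073, -0.203, 0.976, -0.02]
wrist_force: [4.7, -13.3, -1.7]
finger_gap: 0.0107
grip_force: 60.4
```

```bash
python3 -c "
from h import *
ax=np.array([np.cos(YAW),np.sin(YAW)])
goto((.431,.2515,.108)); s=env.get_state(); print('Fy',s['wrist_force'][:2]@[-ax[1],ax[0]],'Fx',s['wrist_force'][:2]@ax)
d,h=-.2086,.0304; q=s['orientation']; r=R.from_quat([*q[1:],q[0]]); f=lambda a:np.array([d*np.cos(a)+h*np.sin(a),0,-d*np.sin(a)+h*np.cos(a)])
a0=np.arctan2(s['tcp_pos'][2]-.078,0.2108*np.cos(.15))
for a in (.2,.25,.3,.34,.37):
    v=R.from_euler('z',YAW).apply(f(a)-f(.15)); print(a,np.degrees(a-.15).round(1),np.round(r.inv().apply(v)*100,2))
"
```

```text
t 11.55 tcp [0.4372 0.2541 0.1379] F [  4.7 -13.3  -1.7] gap 0.0107
turn [-0.5 -8.7 -0.1] shift cm [0.21 0.03 3.06] axes
 [[-0.907 -0.399 -0.135]
 [-0.394  0.917 -0.068]
 [ 0.151 -0.009 -0.989]]
Fy -14.081116702321548 Fx -0.9813984866154615
0.2 2.9 [-0.18 -0.01 -1.04]
0.25 5.7 [-0.4  -0.02 -2.07]
0.3 8.6 [-0.68 -0.03 -3.08]
0.34 10.9 [-0.94 -0.03 -3.89]
0.37 12.6 [-1.16 -0.04 -4.48]
```

Call:
carry_out(steps=[[[0, 1.5, 0], [-0.09, 0, -0.52], 255], [[0, 2.9, 0], [-0.18, 0, -1.04], 255], [[0, 4.3, 0], [-0.29, 0, -1.55], 255], [[0, 5.7, 0], [-0.4, 0, -2.07], 255], [[0, 7.2, 0], [-0.54, 0, -2.57], 255], [[0, 8.6, 0], [-0.68, 0, -3.08], 255], [[0, 10.9, 0], [-0.94, 0, -3.89], 255], [[0, 12.6, 0], [-1.16, 0, -4.48], 255]])

```text
clock: 12.55
tcp_pos: [0.4536, 0.2614, 0.1807]
orientation: [-0.18, -0.201, 0.962, -0.042]
wrist_force: [4.1, -13.8, -1.3]
finger_gap: 0.0108
grip_force: 60.4
```

Call:
carry_out(steps=[[[0, 0, 0], [0, 0, 0], 255], [[0, 0, 0], [0, 0, 0], 255], [[0, 0, 0], [0, 0, 0], 255], [[0, 0, 0], [0, 0, 0], 255], [[0, 0, 0], [0, 0, 0], 255], [[0, 0, 0], [0, 0, 0], 255], [[0, 0, 0], [0, 0, 0], 255], [[0, 0, 0], [0, 0, 0], 255]])

```text
clock: 13.55
tcp_pos: [0.4535, 0.2613, 0.1804]
orientation: [-0.18, -0.201, 0.962, -0.042]
wrist_force: [4.1, -14.5, -1.4]
finger_gap: 0.011
grip_force: 60.5
```

```bash
python3 -c "
from h import *
q=env.read_camera('scene')[0]; p=env.read_camera('top')[0]
cv2.imwrite('pics/a4.png',np.hstack([cv2.resize(q[130:260,190:330],None,fx=4,fy=4,interpolation=2),cv2.resize(p[110:250,200:255],None,fx=3.714,fy=3.714,interpolation=2)])[:520,:,::-1])" ; ls pics
```

```text
a1.png
a2.png
a3.png
a4.png
c1.png
c2.png
scene0.npz
scene0.png
top0.npz
top0.png
```

View pics/a4.png

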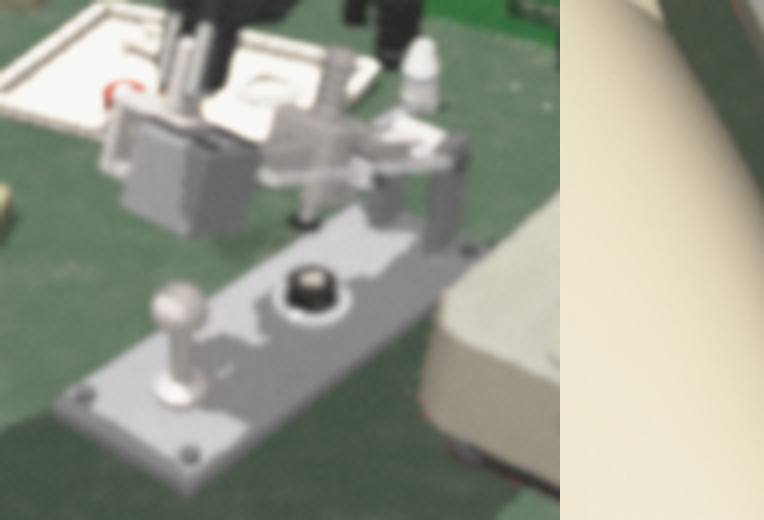

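The hood at (190,175) is well clear of the ball at (180,305). The specimen sits in its nest at (312,288), and the poise at (315,150) is still by the clip at about (362,172). The TCP rose 72 mm and is holding steady.

```bash
python3 -c "
from workcell import env
print(env.hand_in())"
```

```text
the job is handed in; nothing more can be done
None
```

The job is handed in: poise at the clip to within about 0.5 mm (measured before the lift), latch pulled to its stop, and the arm held up by the latch tab with its tip about 7 cm above the start, with the specimen still in its nest.

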